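# Bed the loose tap plug of the sauce dispenser

## Robot

A 6-joint arm with a two-finger parallel gripper is mounted at the origin on a cart in front of the work surface, level with it; the furniture and walls round the work are solid. World frame = base frame: x ahead of the robot, y to its left, z up, the work surface at z = 0. Lengths are in m, angles in rad, forces in N, time in s.
With the tool pointing down it reaches from about 0.3 to 0.775 m from the base axis. Payload 14.6 kg.
Tool frame: the origin (TCP) lies on the mounting face of the last link; the fingertips stand 199 mm ahead of it and the grasp point (between the pads) lies 180 mm ahead of it; z points along the fingers, y is the line along which they close (so a half turn about z gives the same grasp; the last joint's range is limited). The gripper opens to 94 mm and grips with 3 to 60 N. Pads are 16 mm wide; open, the fingers measure 119 mm over their backs; the gripper's body (75 mm by 177 mm) begins 78 mm behind the grasp point.
Start: joints at [1.072, 0.3, 1.521, -0, 1.321, -0.067], TCP at [0.23, 0.5, 0.405] pointing down, gripper open.
Joint ranges: [-3.03, 3.03], [-0.79, 2.21], [0.23, 2.52], [-1.04, 4.18], [0, 3.07], [-2.55, 2.55]. Speed limits (rad/s): [2.22, 2.22, 2.57, 3.14, 3.14, 3.14].

## Interface

Orientations are given as [roll, pitch, yaw] about the fixed x, y, z axes, in that order (R = Rz(yaw) Ry(pitch) Rx(roll)).
In Python, from station import get_obs, camera, hand_in gives the robot as it stands.
- The arm moves only by the tool apply_moves, never from a script. Its argument "increments" is a list of rows, each an object of numbers: "tx", "ty", "tz": the shift along the tool's x, y, z as a fraction of full scale; "ax", "ay", "az": the turn, a rotation vector about the tool's x, y, z as a fraction of full scale. In form: [{"tx": .., "ty": .., "tz": .., "ax": .., "ay": .., "az": ..}, ...]. A call has 1 to 12 rows; each row shifts and turns the commanded pose from where the row before left it, along the tool's axes as they then stand; what a row does not reach is not made up. Full scale, the value 1, is 30 mm for a shift and 5 degrees for a turn. A row lasts 1/8 s, in which the tool goes at most 62.5 mm and 10.7 degrees, less where a joint would pass 70% of its speed; a pose out of reach is approached as far as the arm can. A call with a number of a shift or a turn outside -1 to 1 is refused whole. A call with a gripper value outside its range is refused whole. "jaw" is the closure, from 0 (fully open) to 1 (shut), set as the call begins (left out, the last holds). The fingers move at their own pace and stop on an object; "force" is the grip in N (left out, the last holds). Time passes only in rows, so rows that do not move let the fingers close. It gives the time, the measured TCP pose, the force, the opening and the grip force at its end, in the units of the state.
- get_obs(): the state, without advancing time (a new reading comes with each control period).
- camera(name): name is "scene" or "top" or "wrist"; returns a dict with "pixels" (420x560x3 uint8, red, green, blue), "camera_matrix" (3x3 intrinsics, pixels), "R" (3x3) and "t" (3): a world point X has camera coordinates R X + t; the wrist camera has in their place "T_tool_cam" (4x4, takes a point from camera to tool coordinates, whose origin is the TCP and whose axes are the flange's). Camera axes: x right, y down, z forward; pixel columns grow to the right and rows downward; lengths in m; the calibration is good to about 2 mm. A picture is of the moment at which its call begins: read the wrist's pose just before it. There is no depth.
- hand_in(): hands the job in; it is judged then, once.
The state is a dict: "time_s": time; "qpos": joint angles; "joint_vel": joint speeds; "tau": joint torques, N m; "ee_pos": TCP position; "eef_rot": TCP orientation; "force": force on the tool from outside, world axes, zero at the start; "moment": the same for the moment, N m; "grip_width": finger opening in m; "grip_force": force on a finger pad.
Only numpy, scipy, OpenCV 4.12 (cv2) and the standard library are available. Lean on these libraries where they do the work, as an engineer would, in place of code of your own. Each camera call takes 0.05 s, during which the arm holds its last target. There are 200 camera calls.

## Task

The tap on the steel counter dispenser is loose: its plug stands proud of its tapered hole and the handle swings back open by itself. Push the handle straight down until the plug is fully home, then keep it pressed in firmly and turn it clockwise (seen from above) until the handle bar stands square across the spout, so that the plug wedges and stays there when you let go. Leave the things around it where they stand.

Things in the scene. Friction and masses are not known exactly. Their poses are not given: they have to be found in the camera images.
- dispenser: low steel tank with a tap in front, fixed to the table. Origin on the table top directly under the vertical axis of the tap; +x points from the tap back to the tank, so the spout points along -x; +z up. Tank: 120 x 210 mm, 98 mm high with a knob to 114 mm in the middle of its lid, its front face 76 mm behind the tap axis. The tap's round barrel (46 mm across) ends 88 mm above the table; spout 16 mm thick, at most 76 mm high, reaching 70 mm forward of the axis.
- handle (a point): centre of the black handle bar on top of the plug: 70 mm long (point x axis, along the bar), 12 mm thick (point y axis), 24 mm high (point z axis, up). The bar is on the tap's vertical axis; its centre is 36 mm above the barrel top (124 mm above the table) while the plug is loose and about 8 to 9 mm lower when the plug is home. Nothing but a thin stem (20 mm across) lies between the bar and the barrel top, so it can be pinched by its flat sides from above.
- plug_turn (a joint): turn of the handle, rad, growing clockwise seen from above. 0: bar 63 degrees (1.10 rad) short of square across the spout; 1.10: square across it. Stops at -0.4 and 1.9 only, none at square. A loose plug is swung back to within about 0.3 rad of 0 by a light spring (0.03 N m); with the plug pressed home the handle takes 0.05 to 0.25 N m to turn.
- plug_press (a joint): downward travel of the plug in its tapered hole, m. 0: loose, standing proud; it moves down against about 6 N of drag, meets the taper at 0.008 and sinks about 1 to 2 mm further as it wedges. A push of 12 to 18 N beds it well; it stays down when let go.
- dip_cup: small round white dip cup, 67 mm across, 33 mm high, under the spout; origin at its underside. To be left alone.
- salt_shaker: salt shaker, 44 mm across, 90 mm high, on the table to the left of the tap; origin at its underside. To be left alone.
- milk_tin: low tin, 75 mm across, 58 mm high, on the table to the right of the tap; origin at its underside. To be left alone.
- chilli_jar: jar with a metal lid, 70 mm across, 112 mm high, at the near right of the table; origin at its underside. To be left alone.

How it is judged:
By the outcome, as a careful person would: the job done as asked, in the order asked, and still so for the second after the job is handed in, with the robot touching nothing.
It also fails if it takes over 40 s, if anything falls off the work surface, if the arm or the gripper's body presses on something with over 40 N, if the wrist force passes 120 N, or if a joint passes its speed limit or range.

## Working session

There is one attempt and no reset: what is moved stays moved. The work goes in short steps, Python scripts to look and compute and a tool call to move; the robot and the scene stay as the last step left them, time stands still between calls to the robot, and variables do not carry over. Pictures are saved under pics/ and viewed, at most 10 in all, crops included, and the job is handed in when it is done.

Besides the shell and the picture viewer there is one more tool, called after "Emit:" as name([rows], argument=value, ...), one row to a line, values as JSON. apply_moves: Moves the arm, as the interface text tells. Its arguments: {"type":"object","properties":{"increments":{"type":"array"},"jaw":{"type":"number"},"force":{"type":"number"}},"required":["increments"]}

```bash
mkdir -p pics
python3 - <<'E'
from station import get_obs,camera
import cv2,numpy as np,pickle
o=get_obs();print(o)
d={}
for n in("scene","top"):
    c=camera(n);d[n]=c;cv2.imwrite(f"pics/{n}0.png",c["pixels"][:,:,::-1]);print(n,c["camera_matrix"],c["R"],c["t"])
pickle.dump(d,open("c0.pkl","wb"))
E
```

```text
{'time_s': 0.0, 'qpos': array([ 1.07241515e+00,  3.00488668e-01,  1.52158056e+00, -3.90486723e-05,
        1.32070380e+00, -6.66148324e-02]), 'joint_vel': array([7.65088629e-05, 1.57427005e-04, 1.47971480e-03, 1.07526100e-03,
       8.37635886e-04, 1.16742802e-03]), 'tau': array([-2.24111813e-03, -5.31809878e+01, -3.52736092e+01,  7.07219378e-02,
        2.44796398e-02, -6.85586610e-05]), 'ee_pos': array([0.23015987, 0.49949336, 0.40407678]), 'eef_rot': array([-3.14041239e+00, -4.08333893e-05,  2.70983597e+00]), 'force': array([-0.48226624,  0.5274004 , -0.77646806]), 'moment': array([-0.02201362, -0.00390252,  0.0006369 ]), 'grip_force': 0.0, 'grip_width': 0.09386080824240849}
scene [[438.3345187    0.         279.35640166]
 [  0.         438.3345187  213.56686027]
 [  0.           0.           1.        ]] [[ 0.45014583 -0.89295023 -0.00293698]
 [-0.53200844 -0.2655467  -0.80402237]
 [ 0.71717206  0.36348981 -0.59459179]] [-0.25579033  0.34884652  0.78626351]
top [[520.09800969   0.         276.0326028 ]
 [  0.         520.09800969 207.15810892]
 [  0.           0.           1.        ]] [[-0.01367814 -0.99988754 -0.00614887]
 [-0.97201495  0.01473865 -0.2344562 ]
 [ 0.23452046  0.00276987 -0.97210724]] [-0.04533709  0.51608353  1.53955459]
```

View pics/scene0.png

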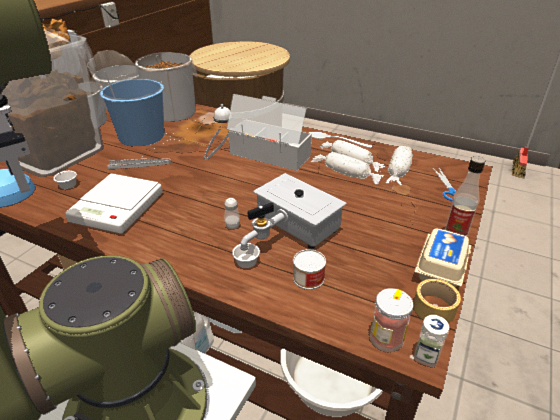

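View pics/top0.png

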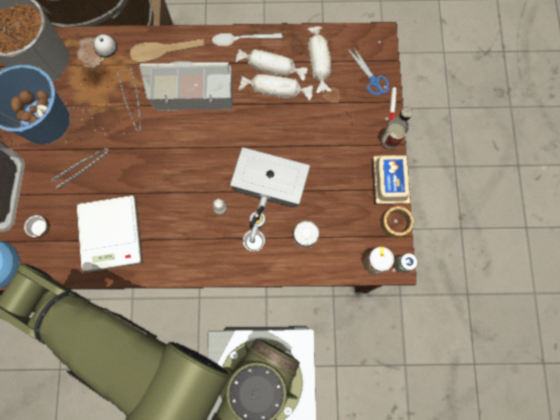

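The scene view shows the tap at about (262,215), with the black bar at (260,211). In the top view the tank is at (270,176), its knob at (270,174) and the bar near (261,208). I'll measure these and view an enlarged crop.

```bash
cat > h.py <<'E'
import numpy as np,cv2,pickle
def ray(c,u,v):
    d=c["R"].T@np.linalg.inv(c["camera_matrix"])@np.array([u,v,1.]);return -c["R"].T@c["t"],d
def plane(c,u,v,z):
    o,d=ray(c,u,v);return o+d*(z-o[2])/d[2]
def proj(c,X):
    p=c["camera_matrix"]@(c["R"]@np.array(X)+c["t"]);return p[:2]/p[2]
E
python3 - <<'E'
from h import *
d=pickle.load(open("c0.pkl","rb"));t=d["top"];s=d["scene"]
im=t["pixels"];hsv=cv2.cvtColor(im,cv2.COLOR_RGB2HSV)
m=((hsv[...,1]<40)&(hsv[...,2]>150)).astype(np.uint8);m[:145]=0;m[210:]=0;m[:,:225]=0;m[:,315:]=0
cs=max(cv2.findContours(m,0,1)[0],key=cv2.contourArea)
r=cv2.minAreaRect(cs);P=np.array([plane(t,*p,0.098) for p in cv2.boxPoints(r)]);print(P,np.linalg.norm(np.diff(P,axis=0),axis=1),P.mean(0))
for n,(x0,x1,y0,y1) in {"top":(230,300,160,260),"scene":(230,310,180,260)}.items():
    g=d[n]["pixels"].max(2);mm=np.zeros_like(g);mm[y0:y1,x0:x1]=(g[y0:y1,x0:x1]<60)
    k,l,st,ce=cv2.connectedComponentsWithStats(mm)
    for i in range(1,k):
        if st[i,4]>8:
            q=np.argwhere(l==i)[:,::-1].astype(np.float32);print(n,st[i],ce[i],cv2.minAreaRect(q), plane(d[n],*ce[i],.124))
a=cv2.resize(im[150:260,220:330],None,fx=5,fy=5,interpolation=2)[...,::-1]
cv2.imwrite("pics/ct.png",np.hstack([a[:, :400],cv2.resize(s["pixels"][190:300,220:300],(400,550),interpolation=2)[...,::-1]]))
E
```

```text
[[ 0.5423215   0.09648008  0.098     ]
 [ 0.702556    0.05658422  0.098     ]
 [ 0.63897266 -0.15782991  0.098     ]
 [ 0.48171298 -0.11336432  0.098     ]] [0.16512654 0.22364316 0.1634252 ] [ 0.59139078 -0.02953248  0.098     ]
top [258 207   5   7  20] [260.1 210. ] ((260.0000305175781, 210.0), (2.8284268379211426, 5.656853675842285), 45.0) [ 0.49231813 -0.00582791  0.124     ]
scene [295 190   8   7  42] [298.76190476 192.80952381] ((299.0000305175781, 192.5), (6.363960266113281, 6.363961219787598), 45.0) [ 0.59032739 -0.04478179  0.124     ]
scene [248 203  26  17 241] [260.60995851 211.29875519] ((260.9039611816406, 212.06040954589844), (11.169354438781738, 27.634138107299805), 69.14553833007812) [0.47660505 0.00396483 0.124     ]
```

View pics/ct.png

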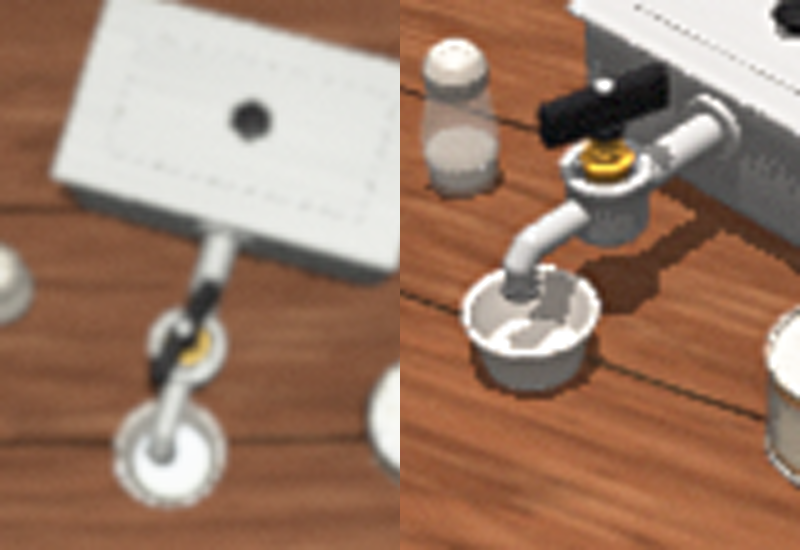

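The crop shows the bar in the top view from (252,226) to (262,208) with its white centre dot at (257,215.6). In the scene view the dot is at (260.8,207.6). The knob is at (270.2,174) in the top view and (298.8,192.8) in the scene view.

```bash
cat >> h.py <<'E'
def tri(rs):
    A=0;b=0
    for o,d in rs:
        d=d/np.linalg.norm(d);M=np.eye(3)-np.outer(d,d);A=A+M;b=b+M@o
    X=np.linalg.solve(A,b);return X,[round(float(np.linalg.norm(np.cross(X-o,d/np.linalg.norm(d)))),4) for o,d in rs]
E
python3 - <<'E'
from h import *
d=pickle.load(open("c0.pkl","rb"));t=d["top"];s=d["scene"]
print(tri([ray(t,257,215.6),ray(s,260.8,207.6)]))
print(tri([ray(t,270.2,174),ray(s,298.8,192.8)]))
a=plane(t,257,215.6,.137);k=plane(t,270.2,174,.112);print(a,k,k-a,np.hypot(*(k-a)[:2]),np.degrees(np.arctan2(*(k-a)[1::-1])))
for z in(.124,.136):
  e=[plane(t,252,225.6,z),plane(t,262.4,208,z)];print(e,np.degrees(np.arctan2(*(e[1]-e[0])[1::-1])),np.hypot(*(e[1]-e[0])[:2]))
# lid front edge via mask
hsv=cv2.cvtColor(t["pixels"],cv2.COLOR_RGB2HSV)
m=((hsv[...,1]<40)&(hsv[...,2]>175));p=[]
for u in range(236,300):
    c=np.where(m[150:215,u])[0]
    if len(c):p.append(plane(t,u,150+c[0],.098)[:2])
p=np.array(p);vx,vy,x,y=cv2.fitLine(p[5:].astype(np.float32),cv2.DIST_HUBER,0,.01,.01).ravel();print("back edge dir",np.degrees(np.arctan2(vy,vx)))
for n,(u,v,z) in dict(salt=(219,206,.085),cup=(254,241,.033),tin=(306,233,.058),jar=(381,260,.112)).items(): print(n,plane(t,u,v,z))
E
```

```text
(array([0.47297297, 0.00207281, 0.13774575]), [0.0009, 0.0009])
(array([ 0.60684885, -0.03708968,  0.11176758]), [0.0005, 0.0005])
[0.47260481 0.00287801 0.137     ] [ 0.60653044 -0.0366878   0.112     ] [ 0.13392564 -0.03956582 -0.025     ] 0.13964787890048466 -16.45878611193848
[array([0.44572864, 0.01820785, 0.124     ]), array([ 0.49828276, -0.01265983,  0.124     ])] -30.42785759599335 0.06094874441650471
[array([0.4432716 , 0.01760187, 0.136     ]), array([ 0.49540341, -0.01301777,  0.136     ])] -30.42785759599334 0.06045897740377189
back edge dir 74.39036
salt [0.51587694 0.12016347 0.085     ]
cup [0.4157928  0.01676769 0.033     ]
tin [ 0.4337891  -0.14294064  0.058     ]
jar [ 0.34074635 -0.35539875  0.112     ]
```

Measured axis is about (0.473, 0.002), dispenser yaw about -16° and bar yaw about -30°, which puts plug_turn near -0.23. The dot height (0.1377) and the knob distance (0.139) agree with the sizes given. Next I move to hover over the tap.

Emit:
apply_moves([
  {"tx":-0.89,"ty":-0.73},
  {"tx":-0.89,"ty":-0.73},
  {"tx":-0.89,"ty":-0.73},
  {"tx":-0.89,"ty":-0.73},
  {"tx":-0.89,"ty":-0.73},
  {"tx":-0.89,"ty":-0.73},
  {"tx":-0.89,"ty":-0.73},
  {"tx":-0.89,"ty":-0.73},
  {"tx":-0.89,"ty":-0.73},
  {"tx":-0.89,"ty":-0.73},
  {"tx":-0.89,"ty":-0.73},
  {"tx":-0.89,"ty":-0.73},
], jaw=0.4, force=50)

```text
schema error: expected keys tx, ty, tz, ax, ay, az
```

Emit:
apply_moves([
  {"tx":-0.89,"ty":-0.73},
  {"tx":-0.89,"ty":-0.73},
  {"tx":-0.89,"ty":-0.73},
  {"tx":-0.89,"ty":-0.73},
  {"az":1},
  {},
  {},
])

```text
schema error: expected keys tx, ty, tz, ax, ay, az
```

Run:
```python
from h import *
from station import get_obs,camera
from scipy.spatial.transform import Rotation as Ro
o=get_obs();c=camera("wrist");T=c["T_tool_cam"]
R=Ro.from_euler("xyz",o["eef_rot"]).as_matrix();Rc=R@T[:3,:3];p=R@T[:3,3]+o["ee_pos"]
c["R"]=Rc.T;c["t"]=-Rc.T@p;pickle.dump(c,open("w.pkl","wb"))
print(o["ee_pos"],np.degrees(o["eef_rot"]),o["force"],o["moment"],o["time_s"],p,o["grip_width"])
for X in([.473,.002,.138],[.473,.002,.088],[.607,-.037,.112]):print(proj(c,X))
cv2.imwrite("pics/w1.png",c["pixels"][...,::-1])
```

```text
[0.2301703  0.49950028 0.40415168] [-1.79942425e+02 -5.04365733e-03  1.55258892e+02] [0.33091072 0.01840721 0.2687803 ] [-0.01827511  0.03303685 -0.00229105] 0.1 [0.16413049 0.53026656 0.38416523] 0.0940070837950794
[-79.08922238 642.1673299 ]
[-37.35978025 580.48863498]
[-10.86285768 692.26831366]
```

View pics/w1.png

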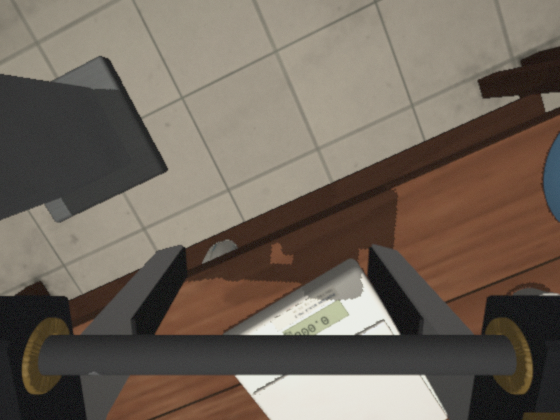

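The moves were refused because every row needs all six keys, so the wrist view still shows the start pose over the scale. I'll resend them with full rows.

Emit:
apply_moves([
  {"tx":-0.89,"ty":-0.73,"tz":0,"ax":0,"ay":0,"az":0},
  {"tx":-0.89,"ty":-0.73,"tz":0,"ax":0,"ay":0,"az":0},
  {"tx":-0.89,"ty":-0.73,"tz":0,"ax":0,"ay":0,"az":0},
  {"tx":-0.89,"ty":-0.73,"tz":0,"ax":0,"ay":0,"az":0},
  {"tx":-0.89,"ty":-0.73,"tz":0,"ax":0,"ay":0,"az":0},
  {"tx":-0.89,"ty":-0.73,"tz":0,"ax":0,"ay":0,"az":0},
  {"tx":-0.89,"ty":-0.73,"tz":0,"ax":0,"ay":0,"az":0},
  {"tx":-0.89,"ty":-0.73,"tz":0,"ax":0,"ay":0,"az":0},
  {"tx":-0.89,"ty":-0.73,"tz":0,"ax":0,"ay":0,"az":0},
  {"tx":-0.89,"ty":-0.73,"tz":0,"ax":0,"ay":0,"az":0},
  {"tx":-0.89,"ty":-0.73,"tz":0,"ax":0,"ay":0,"az":0},
  {"tx":-0.89,"ty":-0.73,"tz":0,"ax":0,"ay":0,"az":0},
], jaw=0.4, force=50)

```text
time_s: 1.65
ee_pos: [0.4115, 0.1256, 0.4046]
eef_rot: [-3.142, -0.0, 2.71]
force: [-0.0, 1.2, 0.1]
grip_width: 0.0566
grip_force: 0.0
```

Emit:
apply_moves([
  {"tx":-0.89,"ty":-0.73,"tz":0,"ax":0,"ay":0,"az":0},
  {"tx":-0.89,"ty":-0.73,"tz":0,"ax":0,"ay":0,"az":0},
  {"tx":-0.89,"ty":-0.73,"tz":0,"ax":0,"ay":0,"az":0},
  {"tx":-0.89,"ty":-0.73,"tz":0,"ax":0,"ay":0,"az":0},
  {"tx":0,"ty":0,"tz":0,"ax":0,"ay":0,"az":1},
  {"tx":0,"ty":0,"tz":0,"ax":0,"ay":0,"az":0},
  {"tx":0,"ty":0,"tz":0,"ax":0,"ay":0,"az":0},
])

```text
time_s: 2.52
ee_pos: [0.4714, 0.0027, 0.4046]
eef_rot: [-3.142, -0.0, 2.625]
force: [0.2, 0.8, -0.5]
grip_width: 0.0563
grip_force: 0.0
```

```bash
cat > wr.py <<'E'
from h import *
import sys
from station import get_obs,camera
from scipy.spatial.transform import Rotation as Ro
o=get_obs();c=camera("wrist");T=c["T_tool_cam"]
R=Ro.from_euler("xyz",o["eef_rot"]).as_matrix();Rc=R@T[:3,:3];p=R@T[:3,3]+o["ee_pos"]
c["R"]=Rc.T;c["t"]=-Rc.T@p;pickle.dump(c,open("w.pkl","wb"))
print(o["ee_pos"],np.degrees(o["eef_rot"]),o["force"],o["moment"],o["time_s"],p,o["grip_width"])
for X in([.473,.002,.138],[.473,.002,.088],[.607,-.037,.112]):print(proj(c,X))
cv2.imwrite(sys.argv[1],c["pixels"][...,::-1])
E
python3 wr.py pics/w2.png
```

```text
[0.47141878 0.00274019 0.404617  ] [-1.79995922e+02 -6.68403816e-03  1.50388403e+02] [ 0.22147897  0.84034171 -0.54875373] [ 0.03483931 -0.02505527 -0.01673453] 2.525 [0.40821301 0.03902978 0.38463262] 0.05625818224768246
[276.22528826 226.89824668]
[276.26516701 209.37208183]
[314.0074678  369.95865739]
```

View pics/w2.png

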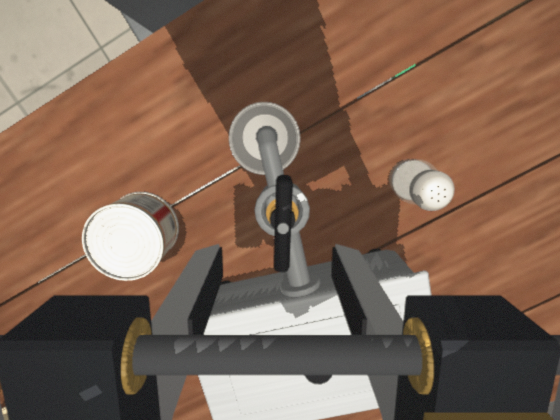

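The wrist view shows the bar running from (285,178) to (282,270) with its dot at (283,228). The barrel centre is at (282,209), about 6 px right of where I predicted, and the spout runs from (266,135) to (298,283).

Run:
```python
from h import *
c=pickle.load(open("w.pkl","rb"));d=pickle.load(open("c0.pkl","rb"));t=d["top"];s=d["scene"]
ang=lambda v:np.degrees(np.arctan2(v[1],v[0]))
print(plane(c,283,228,.138),plane(c,282,209,.088))
print(tri([ray(t,257,215.6),ray(s,260.8,207.6),ray(c,283,228)]))
print("tri knob-ax",plane(c,318,378,.114))
# bar edges by mask
im=c["pixels"];g=im.max(2);m=np.zeros_like(g);m[170:275,262:305]=g[170:275,262:305]<38
k,l,st,ce=cv2.connectedComponentsWithStats(m);i=1+st[1:,4].argmax();print(st[i],ce[i])
q=np.argwhere(l==i)[:,::-1].astype(np.float32);r=cv2.minAreaRect(q);print(r)
for y in range(180,268,8):
    x=np.where(l[y]==i)[0];print(y,x.min() if len(x) else 0,x.max() if len(x) else 0,end=' | ')
print()
v=cv2.fitLine(q,cv2.DIST_L2,0,.01,.01).ravel();a=plane(c,v[2]-40*v[0],v[3]-40*v[1],.136);b=plane(c,v[2]+40*v[0],v[3]+40*v[1],.136);print("bar",ang(b-a))
a=plane(c,266,135,.07);b=plane(c,298,283,.07);print("spout",ang(b-a),a,b)
a=plane(c,220,298,.098);b=plane(c,428,272,.098);print("edge",ang(b-a),a,b)
print("top ax->cup tip?",)
```

```text
[0.47602872 0.00570644 0.138     ] [0.47506703 0.00627811 0.088     ]
(array([0.47533266, 0.00371664, 0.13526528]), [0.0024, 0.0013, 0.0022])
tri knob-ax [ 0.61428117 -0.03724614  0.114     ]
[275 232  15  39 267] [280.48689139 253.30337079]
((281.4948425292969, 251.16114807128906), (13.960478782653809, 37.948001861572266), 1.8476102352142334)
180 0 0 | 188 0 0 | 196 0 0 | 204 0 0 | 212 0 0 | 220 0 0 | 228 0 0 | 236 275 288 | 244 275 288 | 252 276 288 | 260 275 288 | 
bar 150.27807782294502
spout -17.564254245487863 [0.41713503 0.02391215 0.07      ] [ 0.54789594 -0.01747789  0.07      ]
edge 68.15546718971414 [ 0.51479621 -0.07688951  0.098     ] [0.58043095 0.08683987 0.098     ]
top ax->cup tip?
```

Emit:
apply_moves([
  {"tx":-0.06,"ty":0.1,"tz":0.8,"ax":0,"ay":0,"az":0},
  {"tx":0,"ty":0,"tz":0.8,"ax":0,"ay":0,"az":0},
  {"tx":0,"ty":0,"tz":0.8,"ax":0,"ay":0,"az":0},
  {"tx":0,"ty":0,"tz":0.6,"ax":0,"ay":0,"az":0},
  {"tx":0,"ty":0,"tz":0.2,"ax":0,"ay":0,"az":0},
  {"tx":0,"ty":0,"tz":0,"ax":0,"ay":0,"az":0},
  {"tx":0,"ty":0,"tz":0,"ax":0,"ay":0,"az":0},
])

```text
time_s: 3.45
ee_pos: [0.4747, 0.0043, 0.3094]
eef_rot: [3.141, 0.001, 2.623]
force: [-0.0, 0.5, 0.2]
grip_width: 0.0562
grip_force: 0.0
```

Emit:
apply_moves([
  {"tx":0,"ty":0,"tz":0,"ax":0,"ay":0,"az":0},
  {"tx":0,"ty":0,"tz":0,"ax":0,"ay":0,"az":0},
  {"tx":0,"ty":0,"tz":0,"ax":0,"ay":0,"az":0},
  {"tx":0,"ty":0,"tz":0,"ax":0,"ay":0,"az":0},
  {"tx":0,"ty":0,"tz":0,"ax":0,"ay":0,"az":0},
  {"tx":0,"ty":0,"tz":0,"ax":0,"ay":0,"az":0},
], jaw=1, force=25)

```text
time_s: 4.2
ee_pos: [0.4748, 0.0047, 0.3088]
eef_rot: [3.14, 0.0, 2.622]
force: [3.5, 6.7, -0.5]
grip_width: 0.012
grip_force: 25.0
```

```bash
python3 wr.py pics/w3.png
```

```text
[0.47478468 0.0046527  0.30877757] [1.79896080e+02 2.41293198e-02 1.50256671e+02] [ 3.53865795  6.668787   -0.4527083 ] [ 1.26648919 -0.69047112 -0.04300234] 4.2 [0.41168982 0.04111512 0.28875405] 0.011971727053780662
[267.86185375 285.03339363]
[269.65900557 246.53652114]
[324.0468542  472.05557858]
```

View pics/w3.png

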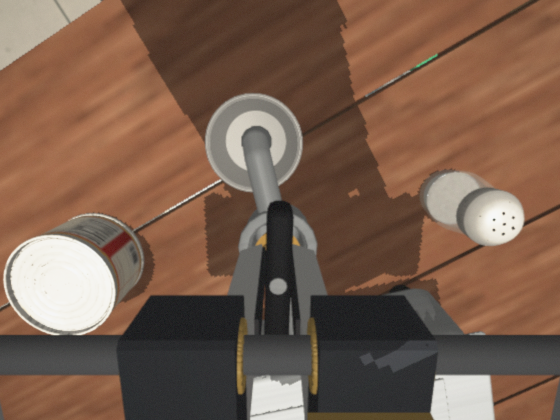

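The bar is pinched between the pads (12 mm opening, dot at (278,286) midway between the fingers). I'll ease off the sideways load, firm up the grip and push down.

Emit:
apply_moves([
  {"tx":0,"ty":0.02,"tz":0,"ax":0,"ay":0,"az":0},
  {"tx":0,"ty":0,"tz":0,"ax":0,"ay":0,"az":0},
  {"tx":0,"ty":0,"tz":0,"ax":0,"ay":0,"az":0},
], force=50)

```text
time_s: 4.62
ee_pos: [0.475, 0.0049, 0.3088]
eef_rot: [3.141, 0.0, 2.622]
force: [2.5, 4.6, 0.4]
grip_width: 0.0118
grip_force: 49.9
```

Emit:
apply_moves([
  {"tx":0,"ty":0,"tz":0.06,"ax":0,"ay":0,"az":0},
  {"tx":0,"ty":0,"tz":0.06,"ax":0,"ay":0,"az":0},
  {"tx":0,"ty":0,"tz":0.06,"ax":0,"ay":0,"az":0},
  {"tx":0,"ty":0,"tz":0,"ax":0,"ay":0,"az":0},
  {"tx":0,"ty":0,"tz":0,"ax":0,"ay":0,"az":0},
])

```text
time_s: 5.25
ee_pos: [0.475, 0.0049, 0.3036]
eef_rot: [3.141, 0.0, 2.622]
force: [2.5, 5.1, 3.2]
grip_width: 0.0119
grip_force: 49.9
```

Emit:
apply_moves([
  {"tx":0,"ty":0.03,"tz":0.06,"ax":0,"ay":0,"az":0},
  {"tx":0,"ty":0,"tz":0.04,"ax":0,"ay":0,"az":0},
  {"tx":0,"ty":0,"tz":0,"ax":0,"ay":0,"az":0},
  {"tx":0,"ty":0,"tz":0,"ax":0,"ay":0,"az":0},
])

```text
time_s: 5.75
ee_pos: [0.4753, 0.0053, 0.3006]
eef_rot: [-3.141, 0.0, 2.623]
force: [-1.4, -0.8, 6.5]
grip_width: 0.012
grip_force: 50.0
```

Emit:
apply_moves([
  {"tx":0,"ty":0,"tz":0.03,"ax":0,"ay":0,"az":0},
  {"tx":0,"ty":0,"tz":0,"ax":0,"ay":0,"az":0},
  {"tx":0,"ty":0,"tz":0,"ax":0,"ay":0,"az":0},
])

```text
time_s: 6.12
ee_pos: [0.4753, 0.0053, 0.3002]
eef_rot: [-3.141, 0.0, 2.622]
force: [-5.6, 1.1, 14.4]
grip_width: 0.0115
grip_force: 50.0
```

Emit:
apply_moves([
  {"tx":0,"ty":0,"tz":0.01,"ax":0,"ay":0,"az":0},
  {"tx":0,"ty":0,"tz":0,"ax":0,"ay":0,"az":0.3},
  {"tx":0,"ty":0,"tz":0,"ax":0,"ay":0,"az":0.5},
  {"tx":0,"ty":0,"tz":0,"ax":0,"ay":0,"az":0.5},
  {"tx":0,"ty":0,"tz":0,"ax":0,"ay":0,"az":0.5},
  {"tx":0,"ty":0,"tz":0,"ax":0,"ay":0,"az":0.2},
  {"tx":0,"ty":0,"tz":0,"ax":0,"ay":0,"az":0},
])

```text
time_s: 7.0
ee_pos: [0.4753, 0.0054, 0.2999]
eef_rot: [3.142, 0.001, 2.448]
force: [-3.5, 2.2, 13.0]
grip_width: 0.0119
grip_force: 50.0
```

Emit:
apply_moves([
  {"tx":0,"ty":0,"tz":0.012,"ax":0,"ay":0,"az":0.4},
  {"tx":0,"ty":0,"tz":0,"ax":0,"ay":0,"az":0.6},
  {"tx":0,"ty":0,"tz":0,"ax":0,"ay":0,"az":0.6},
  {"tx":0,"ty":0,"tz":0.01,"ax":0,"ay":0,"az":0.6},
  {"tx":0,"ty":0,"tz":0,"ax":0,"ay":0,"az":0.6},
  {"tx":0,"ty":0,"tz":0,"ax":0,"ay":0,"az":0.6},
  {"tx":0,"ty":0,"tz":0,"ax":0,"ay":0,"az":0.6},
])

```text
time_s: 7.88
ee_pos: [0.4755, 0.0055, 0.2996]
eef_rot: [3.14, 0.001, 2.098]
force: [-4.8, 3.0, 15.6]
grip_width: 0.0116
grip_force: 50.0
```

Emit:
apply_moves([
  {"tx":0,"ty":0,"tz":0.01,"ax":0,"ay":0,"az":0.6},
  {"tx":0,"ty":0,"tz":0,"ax":0,"ay":0,"az":0.6},
  {"tx":0,"ty":0,"tz":0,"ax":0,"ay":0,"az":0.6},
  {"tx":0,"ty":0,"tz":0,"ax":0,"ay":0,"az":0.6},
  {"tx":0,"ty":0,"tz":0,"ax":0,"ay":0,"az":0.6},
  {"tx":0,"ty":0,"tz":0,"ax":0,"ay":0,"az":0.6},
  {"tx":0,"ty":0,"tz":0,"ax":0,"ay":0,"az":0.6},
  {"tx":0,"ty":0,"tz":0,"ax":0,"ay":0,"az":0.6},
  {"tx":0,"ty":0,"tz":0,"ax":0,"ay":0,"az":0.6},
])

```text
time_s: 9.0
ee_pos: [0.4756, 0.0056, 0.2994]
eef_rot: [3.139, -0.0, 1.626]
force: [-2.0, 4.1, 14.5]
grip_width: 0.0115
grip_force: 50.0
```

Emit:
apply_moves([
  {"tx":0,"ty":0,"tz":0.01,"ax":0,"ay":0,"az":0.6},
  {"tx":0,"ty":0,"tz":0,"ax":0,"ay":0,"az":0.6},
  {"tx":0,"ty":0,"tz":0,"ax":0,"ay":0,"az":0.6},
  {"tx":0,"ty":0,"tz":0,"ax":0,"ay":0,"az":0.6},
  {"tx":0,"ty":0,"tz":0,"ax":0,"ay":0,"az":0.6},
  {"tx":0,"ty":0,"tz":0,"ax":0,"ay":0,"az":0.6},
  {"tx":0,"ty":0,"tz":0,"ax":0,"ay":0,"az":0.4},
  {"tx":0,"ty":0,"tz":0,"ax":0,"ay":0,"az":0},
  {"tx":0,"ty":0,"tz":0,"ax":0,"ay":0,"az":0},
])

```text
time_s: 10.12
ee_pos: [0.4758, 0.0056, 0.2994]
eef_rot: [3.138, -0.001, 1.278]
force: [0.3, 3.8, 15.8]
grip_width: 0.0118
grip_force: 50.0
```

```bash
python3 wr.py pics/w4.png
```

```text
[0.47581269 0.00556918 0.29936416] [ 1.79813340e+02 -6.50418542e-02  7.32483740e+01] [ 0.30586242  3.75437658 15.79099247] [ 0.75716259  0.18616699 -0.05691982] 10.125 [0.49698813 0.07561462 0.27945408] 0.011768549110434526
[271.46193883 306.14923808]
[272.41040971 261.39627494]
[556.24709922 277.10544402]
```

View pics/w4.png

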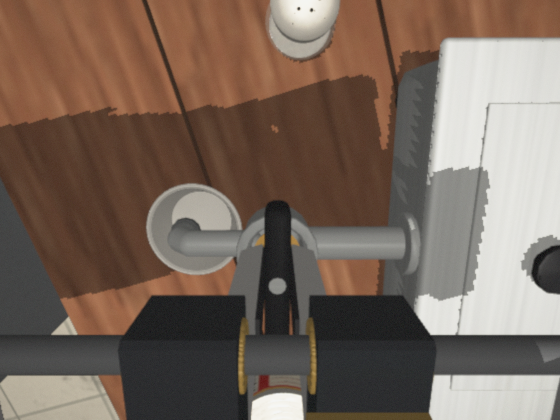

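The wrist view shows the bar upright at x≈278 and the spout level, running from (185,241) to (405,242), so the bar stands square. The press was kept at about 15 N. I'll release and lift.

Emit:
apply_moves([
  {"tx":0,"ty":0,"tz":0,"ax":0,"ay":0,"az":0},
  {"tx":0,"ty":0,"tz":0,"ax":0,"ay":0,"az":0},
  {"tx":0,"ty":0,"tz":0,"ax":0,"ay":0,"az":0},
  {"tx":0,"ty":0,"tz":0,"ax":0,"ay":0,"az":0},
], jaw=0.6)

```text
time_s: 10.68
ee_pos: [0.4753, 0.0055, 0.2976]
eef_rot: [-3.141, 0.0, 1.279]
force: [0.5, 0.1, 0.3]
grip_width: 0.0375
grip_force: 0.0
```

Emit:
apply_moves([
  {"tx":0,"ty":0,"tz":-0.3,"ax":0,"ay":0,"az":0},
  {"tx":0,"ty":0,"tz":-0.6,"ax":0,"ay":0,"az":0},
  {"tx":0,"ty":0,"tz":-0.8,"ax":0,"ay":0,"az":0},
  {"tx":0,"ty":0,"tz":-0.8,"ax":0,"ay":0,"az":0},
  {"tx":0,"ty":0,"tz":-0.8,"ax":0,"ay":0,"az":0},
  {"tx":0,"ty":0,"tz":0,"ax":0,"ay":0,"az":0},
  {"tx":0,"ty":0,"tz":0,"ax":0,"ay":0,"az":0},
  {"tx":0,"ty":0,"tz":0,"ax":0,"ay":0,"az":0},
])

```text
time_s: 11.68
ee_pos: [0.4753, 0.0055, 0.3959]
eef_rot: [-3.14, 0.0, 1.279]
force: [-0.2, -0.1, 0.2]
grip_width: 0.0377
grip_force: 0.0
```

```bash
python3 wr.py pics/w5.png
```

```text
[0.4752512  0.00550583 0.39592053] [-1.79916965e+02  1.98235753e-02  7.32593524e+01] [-0.19632509 -0.13022049  0.20109771] [-0.02900506  0.07636901  0.04691462] 11.675 [0.49631478 0.0755541  0.37590248] 0.03768504904815601
[275.52745597 234.46432491]
[275.81039512 215.28636413]
[463.84649852 222.12028323]
```

View pics/w5.png

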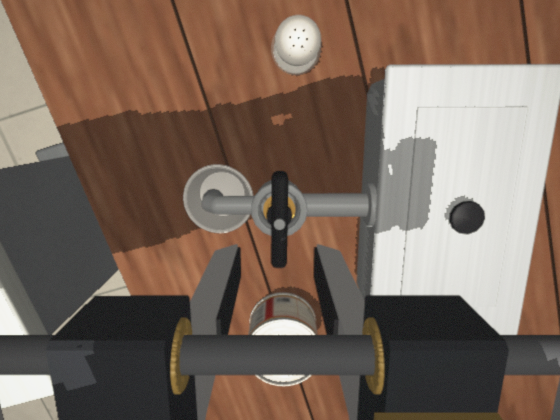

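The bar is still upright at x≈280, from (280,175) to (279,265), and square to the level spout a second after release. The cup, shaker and tin are where they stood, so I'm handing in.

```bash
python3 -c "
from station import hand_in;print(hand_in())"
```

```text
the job is handed in; nothing more can be done
None
```

I pressed the plug home (about 9 mm of travel, held at roughly 15 N) and turned the handle 77° clockwise to square across the spout; it was still square a second after release, with nothing else touched, and the job is handed in.

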